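# Assemble the vacuum filtration tower

## Robot

A 7-joint arm with a two-finger parallel gripper is mounted at the origin on the work surface. World frame = base frame: x ahead of the robot, y to its left, z up, the work surface at z = 0. Lengths are in m, angles in rad, forces in N, time in s.
With the tool pointing down it reaches from about 0.4 to 0.875 m from the base axis. Payload 19.3 kg.
Tool frame: the origin (TCP) lies on the centre line of the jaws, within the pads' length; the fingertips stand 8 mm ahead of it and the grasp point (between the pads) lies 11 mm behind it; z points along the fingers, y is the line along which they close (so a half turn about z gives the same grasp; the last joint's range is limited). The gripper opens to 85 mm and grips with 20 to 120 N. Pads are 22 mm wide; open, the fingers measure 114 mm over their backs; the gripper's body (76 mm by 85 mm) begins 54 mm behind the grasp point. The pads swing forward as they close: fully open they stand 13 mm farther back than shut.
Start: joints at [-0.07, 0.521, -0.036, 1.599, 0.021, 1.021, -0.113], TCP at [0.625, -0, 0.239] pointing down, gripper open.
Joint ranges: [-2.91, 2.91], [-0.3, 2.13], [-1.5, 1.42], [0.17, 2.43], [-1.26, 4.41], [0.16, 1.93], [-2.52, 2.52]. Speed limits (rad/s): [1.89, 1.89, 2.39, 2.39, 3.01, 3.01, 3.01].

## Interface

Orientations are given as [roll, pitch, yaw] about the fixed x, y, z axes, in that order (R = Rz(yaw) Ry(pitch) Rx(roll)).
In Python, from workcell import status, grab_frame, camera_params, bot, search_frame, silhouettes gives the robot as it stands.
- The arm moves only by the shell command python3 -m creep 'ROWS' [FORCE]. ROWS is JSON, a list of rows, each a list of 5 numbers: the shift along the tool's x, y, z in units of 60 mm (1.0 is 60 mm), then the turn about the tool's z in units of 8 degrees (1.0 is 8 degrees), then the opening, from 0 (shut) to 1 (fully open). In form: [[x, y, z, twist, hand], ...]. A call has 1 to 5 rows; each row is the pose to reach, as a shift and turn from the pose commanded when the call began, along the tool's axes at that moment; what a row does not reach only later rows make up. A row lasts 1/8 s, in which the tool goes at most 62.5 mm and 10.7 degrees, less where a joint would pass 70% of its speed; a pose out of reach is approached as far as the arm can. A call with a gripper value outside its range is refused whole. The fingers move at their own pace and stop on an object; FORCE is the grip in N (left out, the last holds). Time passes only in rows, so rows that repeat a pose let the fingers close. It gives the time, the measured TCP pose, the force, the opening and the grip force at its end, in the units of the state.
- status.observe(): the state, without advancing time (a new reading comes with each control period).
- grab_frame(name): name is "scene" or "side" or "wrist"; returns the picture (384x512x3 uint8, blue, green, red); there is no depth.
- camera_params(name): a dict with "K" (3x3 intrinsics, pixels), "rvec" (rotation vector, rad) and "tvec" (3), from world to camera coordinates, as OpenCV has them; the wrist camera has in their place "tool_from_camera" (4x4, takes a point from camera to tool coordinates, whose origin is the TCP and whose axes are the flange's). Camera axes: x right, y down, z forward; pixel columns grow to the right and rows downward; lengths in m; the calibration is good to about 2 mm. A picture is of the moment at which its call begins: read the wrist's pose just before it. camera_params takes no time and is no camera call.
- bot.job_done(): hands the job in; it is judged then, once.
Trained networks look in the newest picture that a camera, given by its name, has taken for a name from the list of things; names that differ only in an ending like _2 or _b are one class to them, and where a whole thing is asked for, a point or a joint stands for the part that bears it (a point fixed in the world has none). Each returns a list of dicts, best first, with "p" (0 to 1); they miss things now and then, are a little off and sometimes report something else, mostly with a low value. They report only what shows in the picture. A call takes as long as a camera call. They do not tell look-alikes from the thing itself.
- search_frame(camera, name): "extent" ([left, top, right, bottom] as shares, 0 to 1, of the picture: columns of its width, rows of its height, round what is visible of it).
- silhouettes(camera, name): "mask" (384x512 bool, what is visible of it) and "extent" ([left, top, right, bottom] as shares, 0 to 1, of the picture: columns of its width, rows of its height, round what is visible of it).
The state is a dict: "clock": time; "qpos": joint angles; "qd": joint speeds; "joint_efforts": joint torques, N m; "position": TCP position; "tool_rot": TCP orientation; "force": force on the tool from outside, world axes, zero at the start; "moment": the same for the moment, N m; "grip_width": finger opening in m; "finger_force": force on a finger pad.
Only numpy, scipy, OpenCV 4.12 (cv2) and the standard library are available. Lean on these libraries where they do the work, as an engineer would, in place of code of your own. Each camera call takes 0.05 s, during which the arm holds its last target. There are 200 camera calls.

## Task

Put the vacuum filter together on its round grey stand, from the bottom up: first the amber jar in the stand, then the steel filter head in the jar's mouth, then the tall straight funnel in the filter head, and last the grey cap on that funnel. Seat each part fully home and upright and set it down gently rather than dropping it. Leave the short flared funnel, the white bottle and the paper box where they are.

Things in the scene. Friction and masses are not known exactly. Their poses are not given: they have to be found in the camera images.
- stand: fixed round grey stand, the foot of the tower: 92 mm diameter, 20 mm high, with a round recess in its top: flat floor 12 mm above the bench, 65 mm wide at the floor widening to about 75 mm at the top, so it guides the jar in. A steel hose nipple sticks out 22 mm along its +x (decoration). Origin: centre of the underside, z up. It stands among the loose parts, elsewhere at each start.
- jar: amber glass receiver jar, a plain open cylinder standing upright: 58 mm outer diameter, 75 mm high, 49 mm inner diameter, floor 6 mm thick, about 0.3 kg. Origin: centre of the underside, z up. Grip across the outside. In place its underside is on the recess floor, 12 mm above the stand's origin.
- head: steel filter head, 50 mm high, 0.25 kg: solid tapered spigot below (34 mm diameter at the foot, 45 mm at 15 mm up), 66 mm flange from 15 to 20 mm, then an open cup to 50 mm, 58 mm outer and 49 mm inner diameter, white floor. Stands on its spigot. Origin: centre of the underside, z up. Grip the cup outside, above the flange. In place the flange rests on the jar's rim: origin 60 mm above the jar's.
- tall_funnel: tall straight steel funnel, 80 mm high, 0.22 kg: spigot below like the head's (34 to 45 mm diameter, 15 mm long), then a straight open cylinder from 15 to 80 mm, 58 mm outer and 49 mm inner diameter. Stands on its spigot. Origin: centre of the underside, z up. Grip across the outside. In place its shoulder rests on the head's rim, spigot in the cup: origin 35 mm above the head's.
- cap: grey plastic cap, 47 mm high, 0.06 kg: tapered plug below (34 mm diameter at the foot, 45 mm at 12 mm up), 58 mm flange from 12 to 17 mm, then an upright round knob, 24 mm diameter, from 17 to 47 mm, to grip it by. Stands on its plug. Origin: centre of the underside, z up. In place the flange rests on the tall funnel's rim, plug inside: origin 68 mm above the tall funnel's.
- short_funnel: short flared stainless steel funnel, not used: 50 mm high, 86 mm wide at its mouth, 34 mm diameter foot. Loose, stands among the parts; leave it alone. Origin: centre of the underside, z up.
- bottle: white plastic bottle with a blue cap, 60 mm diameter, 130 mm high, loose bystander at the right-hand side of the work; leave it alone. Origin: centre of the underside, z up.
- glove_box: white paper box, 90 by 200 by 60 mm high, loose bystander beyond the work; leave it alone. Origin: centre of the underside, long side along its y.
Things that resemble listed ones, but are neither listed nor needed, are in the scene too. What is shaped like the cap but green is not meant.

How it is judged:
On the way, in this order (a step that is already met when the one before it is completed fails the run):
1. the jar stands in the recess of the stand (horizontal distance between jar and stand below 0.008 m and z of jar in the frame of stand between 0.008 and 0.015 m and angle between jar's own z axis and vertical below 0.07 rad and contact force between jar and the fingers below 0.1 N), for 0.2 s.
2. the filter head is seated in the jar's mouth (horizontal distance between head and jar below 0.005 m and z of head in the frame of jar between 0.056 and 0.063 m and angle between head's own z axis and vertical below 0.07 rad and contact force between head and the fingers below 0.1 N), for 0.2 s.
3. the tall funnel is seated in the filter head (horizontal distance between tall_funnel and head below 0.005 m and z of tall_funnel in the frame of head between 0.031 and 0.038 m and angle between tall_funnel's own z axis and vertical below 0.07 rad and contact force between tall_funnel and the fingers below 0.1 N), for 0.2 s.
4. the cap is seated in the tall funnel (horizontal distance between cap and tall_funnel below 0.005 m and z of cap in the frame of tall_funnel between 0.064 and 0.071 m and angle between cap's own z axis and vertical below 0.07 rad and contact force between cap and the fingers below 0.1 N), for 0.2 s.
At the end, for the whole second after the job is handed in: Jar in the stand's recess (within 8 mm of centre), head in the jar, tall funnel in the head, cap in the tall funnel: each centred within 5 mm on the part below, at its seated height (-4 to +3 mm), upright within 0.07 rad, released and at rest (all of step 1 and all of step 2 and all of step 3 and all of step 4 and linear speed of each of jar, head, tall_funnel, cap below 0.02 m/s and angular speed of each of jar, head, tall_funnel, cap below 0.2 rad/s); the robot touches nothing.
It fails at once if the short flared funnel is displaced by more than 15 mm (distance of short_funnel from where it was at the start of the episode above 0.015 m).
It fails at once if the white bottle is displaced by more than 15 mm (distance of bottle from where it was at the start of the episode above 0.015 m).
It fails at once if the paper box is displaced by more than 15 mm (distance of glove_box from where it was at the start of the episode above 0.015 m).
It fails at once if a part of the filter is dropped or knocked (faster than 0.7 m/s, as after a fall of 25 mm, while not held) ((linear speed of jar above 0.7 m/s and contact force between jar and the fingers below 0.05 N) or (linear speed of head above 0.7 m/s and contact force between head and the fingers below 0.05 N) or (linear speed of tall_funnel above 0.7 m/s and contact force between tall_funnel and the fingers below 0.05 N) or (linear speed of cap above 0.7 m/s and contact force between cap and the fingers below 0.05 N)).
It also fails if it takes over 136 s, if anything falls off the work surface, if the arm or the gripper's body presses on something with over 40 N, if the wrist force passes 120 N, or if a joint passes its speed limit or range.

## Working session

There is one attempt and no reset: what is moved stays moved. The work goes in short steps, Python scripts to look and compute and a shell command to move; the robot and the scene stay as the last step left them, time stands still between calls to the robot, and variables do not carry over. Pictures are saved under pics/ and viewed, at most 14 in all, crops included, and the job is handed in when it is done.

```bash
mkdir -p pics; ls; cat > h.py <<'E'
import numpy as np, cv2
from workcell import status, grab_frame, camera_params, bot, search_frame, silhouettes
def cam(n): 
    p=camera_params(n); R=cv2.Rodrigues(np.array(p["rvec"],float))[0]; return np.array(p["K"],float),R,np.array(p["tvec"],float).ravel()
def ray(n,u,v,z):
    K,R,t=cam(n); d=R.T@np.linalg.inv(K)@[u,v,1]; c=-R.T@t
    return c+d*(z-c[2])/d[2]
def proj(n,P):
    K,R,t=cam(n); q=(R@np.atleast_2d(P).T).T+t; q=q@K.T; return q[:,:2]/q[:,2:]
E
python3 - <<'E'
from h import *
for n in ["scene","side"]:
    cv2.imwrite(f"pics/{n}0.png",grab_frame(n))
    K,R,t=cam(n); print(n,K[0,0],-R.T@t, R[2])
    for o in ["stand","jar","head","tall_funnel","cap","short_funnel","bottle","glove_box"]:
        print(o,[(round(d["p"],2),(np.array(d["extent"])*[512,384,512,384]).round(0).tolist()) for d in search_frame(n,o)][:3])
print(status.observe())
print(camera_params("wrist"))
E
```

```text
pics
scene 401.00317187204763 [ 1.1734653  -0.4039553   0.68986866] [-0.59716156  0.42002397 -0.68335784]
stand [(0.87, [188.0, 164.0, 236.0, 190.0])]
jar [(0.94, [335.0, 129.0, 362.0, 164.0]), (0.27, [285.0, 126.0, 313.0, 151.0]), (0.21, [95.0, 185.0, 124.0, 223.0])]
head [(0.6, [203.0, 205.0, 232.0, 236.0])]
tall_funnel [(0.6, [93.0, 185.0, 124.0, 225.0])]
cap [(0.85, [284.0, 193.0, 310.0, 212.0]), (0.84, [260.0, 156.0, 283.0, 176.0]), (0.74, [300.0, 169.0, 321.0, 188.0])]
short_funnel [(0.73, [284.0, 126.0, 313.0, 153.0])]
bottle [(0.79, [78.0, 276.0, 116.0, 335.0])]
glove_box [(0.66, [300.0, 189.0, 395.0, 259.0])]
side 443.9819052500352 [ 0.36411412 -1.00373087  0.72294819] [ 0.19541275  0.81479882 -0.5458175 ]
stand [(0.67, [183.0, 196.0, 217.0, 224.0])]
jar [(0.66, [211.0, 120.0, 232.0, 147.0])]
head [(0.59, [252.0, 197.0, 278.0, 222.0])]
tall_funnel [(0.91, [198.0, 248.0, 229.0, 284.0])]
cap [(0.71, [204.0, 166.0, 224.0, 184.0]), (0.63, [248.0, 165.0, 270.0, 180.0]), (0.62, [234.0, 150.0, 247.0, 167.0])]
short_funnel [(0.68, [173.0, 140.0, 202.0, 164.0])]
bottle [(0.83, [329.0
[... 605 characters left out ...]
+00]), 'force': array([-0.86377986, -0.85961687,  0.83485014]), 'moment': array([-0.02594276,  0.06136366,  0.01413027]), 'finger_force': 0.0, 'grip_width': 0.08543346005784871}
{'K': array([[298.3188767 ,   0.        , 253.02467941],
       [  0.        , 298.3188767 , 196.77308651],
       [  0.        ,   0.        ,   1.        ]]), 'tool_from_camera': array([[ 4.01156027e-04, -9.45873703e-01, -3.24534708e-01,
         8.30345361e-02],
       [ 9.99999767e-01,  2.00314330e-04,  6.52268838e-04,
        -1.24167427e-03],
       [-5.51954988e-04, -3.24534894e-01,  9.45873563e-01,
        -1.33500676e-01],
       [ 0.00000000e+00,  0.00000000e+00,  0.00000000e+00,
         1.00000000e+00]])}
```

View pics/scene0.png

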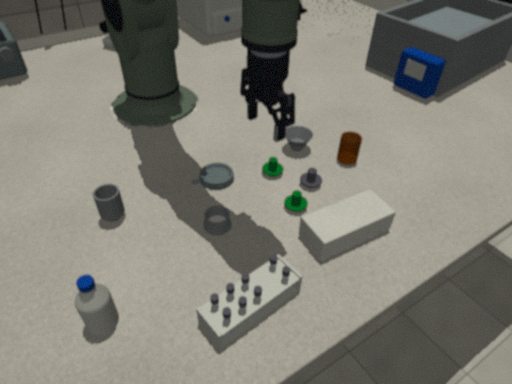

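View pics/side0.png

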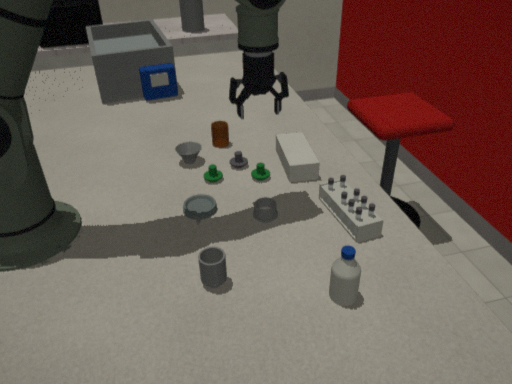

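Scene view: jar (349,149), grey cap (311,178), green look-alikes (273,168) and (296,202), stand (217,176), head (217,220), tall funnel (109,203), bottle (97,307), short funnel (298,138), box (347,225). The side view agrees: jar (220,133), grey cap (238,160).

```bash
cat >> h.py <<'E'
PROF={"stand":[(0,.046),(.02,.046)],"jar":[(0,.029),(.075,.029)],"head":[(0,.017),(.015,.0225),(.015,.033),(.02,.033),(.05,.029)],
"tall_funnel":[(0,.017),(.015,.029),(.08,.029)],"cap":[(0,.017),(.012,.029),(.017,.029),(.017,.012),(.047,.012)],
"short_funnel":[(0,.017),(.05,.043)],"bottle":[(0,.03),(.1,.03),(.13,.013)]}
A=np.linspace(0,2*np.pi,60)
def pts(o,x,y,z=0): return np.concatenate([np.c_[x+r*np.cos(A),y+r*np.sin(A),0*A+h+z] for h,r in PROF[o]])
E
python3 - <<'E'
from h import *
from scipy.optimize import least_squares
for n in ["scene","side"]: grab_frame(n)
approx={"cap":{"scene":(311,178),"side":(238,160)},"jar":{"scene":(349,149),"side":(220,133)},"tall_funnel":{"scene":(109,203),"side":(213,266)}}
for o in PROF:
    B={}
    for n in ["scene","side"]:
        D=silhouettes(n,o)
        if o in approx: D=sorted(D,key=lambda d:np.hypot(*(np.array([d["extent"][0]+d["extent"][2],d["extent"][1]+d["extent"][3]])*[256,192]-approx[o][n])))
        if D:
            m=D[0]["mask"]; v,u=np.nonzero(m)
            B[n]=(u.min(),v.min(),u.max()+1,v.max()+1)
    def f(p,ns):
        r=[]
        for n in ns:
            q=proj(n,pts(o,*p)); b=np.array(B[n],float)-.5
            if o=="stand": r+=list(np.r_[q[:,1].min()-b[1],q[:,1].max()-b[3]])+([q[:,0].max()-b[2]] if n=="scene" else [q[:,0].min()-b[0],q[:,0].max()-b[2]])
            else: r+=list(np.r_[q.min(0),q.max(0)]-b)
        return np.array(r)
    print(o,B)
    for ns in [[k] for k in B]+[list(B)]:
        s=least_squares(f,[.6,0],args=(ns,),loss="soft_l1"); print("  ",ns,s.x.round(4),f(s.x,ns).round(1))
E
```

```text
stand {'scene': (np.int64(194), np.int64(162), np.int64(234), np.int64(190)), 'side': (np.int64(182), np.int64(195), np.int64(217), np.int64(224))}
   ['scene'] [ 0.4479 -0.0196] [-0.1  0.1  0. ]
   ['side'] [ 0.4464 -0.0353] [ 1.5 -1.   0.  -0. ]
   ['scene', 'side'] [ 0.4477 -0.0237] [ 0.4  0.6 -1.4 -0.9 -3.8 -0.  -0.3]
jar {'scene': (np.int64(337), np.int64(131), np.int64(362), np.int64(165)), 'side': (np.int64(210), np.int64(120), np.int64(229), np.int64(148))}
   ['scene'] [0.5723 0.3344] [-0.5 -0.2  0.5  0.2]
   ['side'] [0.5728 0.3325] [ 0.2  0.2 -0.2 -0.1]
   ['scene', 'side'] [0.5728 0.3338] [-0.5 -0.1  0.4  0.3  0.1  0.  -0.3 -0.3]
head {'scene': (np.int64(203), np.int64(206), np.int64(232), np.int64(235)), 'side': (np.int64(253), np.int64(197), np.int64(278), np.int64(224))}
   ['scene'] [ 0.608  -0.1092] [ 0.  -0.8 -0.   0.7]
   ['side'] [ 0.6083 -0.1144] [-0.2  0.5  0.2 -0.5]
   ['scene', 'side'] [ 0.609  -0.1105] [-0.2 -0.3 -0.3  1.2 -0.3 -0.3  0.  -1.4]
tall_funnel {'scene': (np.int64(93), np.int64(183), np.int64(125), np.int64(222)), 'side': (np.int64(199), np.int64(2
[... 516 characters left out ...]
  0.   0.5 -0.  -0.6 -0.5 -0.9]
short_funnel {'scene': (np.int64(286), np.int64(125), np.int64(313), np.int64(151)), 'side': (np.int64(176), np.int64(143), np.int64(200), np.int64(163))}
   ['scene'] [0.4544 0.2507] [-1.6 -0.1  1.6  0. ]
   ['side'] [0.4555 0.2445] [-1.7 -1.8  1.7  1. ]
   ['scene', 'side'] [0.4544 0.249 ] [-2.1  0.1  1.2  0.2 -2.2 -2.4  1.1  0.3]
bottle {'scene': (np.int64(76), np.int64(275), np.int64(119), np.int64(333)), 'side': (np.int64(329), np.int64(246), np.int64(361), np.int64(306))}
   ['scene'] [ 0.6934 -0.4025] [-1.7 -2.6  3.7  1.3]
   ['side'] [ 0.6939 -0.4107] [-1.1 -1.   0.9  0.7]
   ['scene', 'side'] [ 0.6939 -0.4084] [-5.2 -0.8  0.7  3.2 -1.5 -1.7  0.4 -0.1]
```

```bash
cat >> h.py <<'E'
from scipy.optimize import least_squares
from scipy.spatial.transform import Rotation
def toolT():
    s=status.observe(); T=np.eye(4); T[:3,:3]=Rotation.from_euler("xyz",s["tool_rot"]).as_matrix(); T[:3,3]=s["position"]; return T
def wproj(T,P):
    p=camera_params("wrist"); M=np.linalg.inv(T@p["tool_from_camera"]); P=np.atleast_2d(P)
    q=(P@M[:3,:3].T+M[:3,3])@np.array(p["K"]).T; return q[:,:2]/q[:,2:]
def wfit(T,o,x0,z=0,name=None,fig=None):
    "fit xy of o by its mask in the newest wrist picture, nearest to x0; area overlap residuals"
    D=silhouettes("wrist",name or o); c0=wproj(T,pts(o,*x0,z)).mean(0)
    if not D: return None
    d=min(D,key=lambda d:np.hypot(*((np.array(d["extent"][:2])+d["extent"][2:])*[256,192]-c0)))
    m=d["mask"]; v,u=np.nonzero(m); mc=m.astype(np.uint8)
    if o=="stand":
        mc=cv2.morphologyEx(mc,cv2.MORPH_OPEN,np.ones((15,15),np.uint8)); v,u=np.nonzero(mc)
    b=np.array([u.min(),v.min(),u.max()+1,v.max()+1])-.5
    def f(p):
        q=wproj(T,pts(o,*p,z)); r=np.r_[q.min(0),q.max(0)]-b
        r[[b[0]<1,b[1]<1,b[2]>510,b[3]>382]]=0   # cut by the frame
        return r
    s=least_squares(f,x0,loss="soft_l1"); return s.x.round(4),f(s.x).round(1),round(d["p"],2),b
E
python3 - <<'E'
from h import *
T=toolT(); im=grab_frame("wrist"); cv2.imwrite("pics/w0.png",im)
for o,x in dict(stand=(.448,-.024),jar=(.573,.334),head=(.609,-.111),cap=(.600,.175),short_funnel=(.4544,.249)).items(): print(o,wfit(T,o,x))
E
```

```text
stand (array([ 0.4501, -0.0219]), array([-1.6, -1.1,  2. ,  2.3]), 0.77, array([ 75.5, 145.5, 152.5, 216.5]))
jar None
head (array([ 0.6074, -0.111 ]), array([-0.8, -0.1,  0.8,  0.1]), 0.86, array([216.5, 224.5, 264.5, 280.5]))
cap (array([0.6007, 0.1731]), array([-0.2,  0. ,  0.2,  0. ]), 0.62, array([202.5,  -0.5, 258.5,  34.5]))
short_funnel (array([ 0.467 , -0.0124]), array([  1.4,   1.2,  -1.4, -10.4]), 0.68, array([ 73.5, 144.5, 153.5, 229.5]))
```

View pics/w0.png

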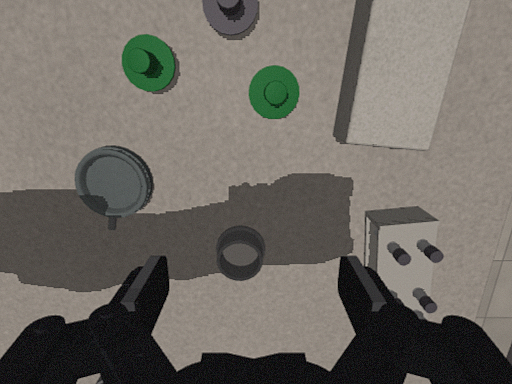

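The wrist view confirms the stand (113,182), head (240,252), grey cap (231,10) and the two green look-alikes. Moving towards the jar.

```bash
python3 -m creep '[[1,-0.2,0,0,1],[2,-0.4,0,0,1],[3,-0.6,0,0,1],[4,-0.87,0,0,1],[4,-0.87,0,0,1]]'
python3 - <<'E'
from h import *
T=toolT(); im=grab_frame("wrist"); cv2.imwrite("pics/w1.png",im); print(T[:3,3])
for o,x in dict(jar=(.573,.334),cap=(.600,.175),short_funnel=(.4544,.249)).items(): print(o,wfit(T,o,x))
E
```

```text
clock: 2.62
position: [0.5707, 0.2456, 0.2392]
tool_rot: [-3.141, -0.002, 1.578]
force: [0.3, -0.6, -0.9]
grip_width: 0.0855
finger_force: 0.0
[0.57070264 0.24556291 0.23918387]
jar (array([0.5721, 0.3296]), array([-0.7, -0.5,  0.7,  0.6]), 0.91, array([226.5,  60.5, 286.5, 124.5]))
cap (array([0.6005, 0.1732]), array([-0.4, -0.2,  0.4,  0.2]), 0.74, array([254.5, 199.5, 298.5, 241.5]))
short_funnel (array([0.4553, 0.2429]), array([-0.8, -0.4,  0.8,  0.5]), 0.78, array([112.5, 136.5, 188.5, 210.5]))
```

View pics/w1.png

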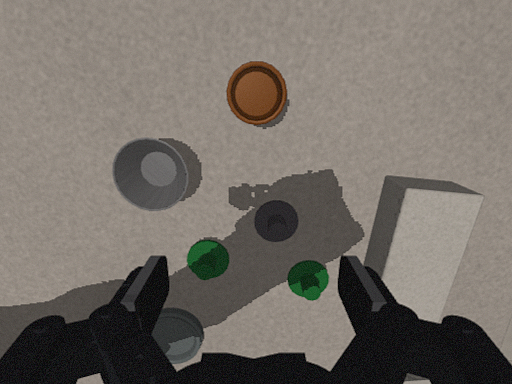

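The jar's mouth shows at (257,93), the cap at (276,220) and the short funnel at (151,174). Going over the jar and down.

```bash
python3 -m creep '[[1.0,0,0.3,0,1],[1.52,0,0.8,0,1],[1.52,0,1.6,0,1],[1.52,0,2.1,0,1],[1.52,0,2.1,0,1]]' 
python3 -m creep '[[0,0,0.6,0,1],[0,0,1.05,0,1],[0,0,1.05,0,1],[0,0,1.05,0,0.4],[0,0,1.05,0,0.4]]' 40
```

```text
clock: 3.45
position: [0.5725, 0.3292, 0.1114]
tool_rot: [-3.139, 0.002, 1.569]
force: [0.1, 0.3, 0.6]
grip_width: 0.0853
finger_force: 0.0
clock: 4.08
position: [0.5738, 0.3316, 0.0526]
tool_rot: [3.139, -0.001, 1.57]
force: [-3.4, -2.2, 11.0]
grip_width: 0.0579
finger_force: 40.4
```

```bash
python3 -m creep '[[0,0,0,0,0.3],[0,0,0,0,0.3],[0,0,0,0,0.3]]' 40
```

```text
clock: 4.45
position: [0.5738, 0.3315, 0.0526]
tool_rot: [3.139, -0.001, 1.57]
force: [-2.6, -2.5, 10.9]
grip_width: 0.0578
finger_force: 40.7
```

```bash
python3 -m creep '[[0,0,-0.3,0,0.3],[0,0,-0.9,0,0.3],[0,0,-1.7,0,0.3],[-0.6,-0.2,-1.9,0,0.3],[-1.4,-0.5,-1.9,0,0.3]]' 
python3 -m creep '[[-0.9,-0.3,0,0,0.3],[-1.8,-0.6,0,0,0.3],[-2.7,-0.9,0,0,0.3],[-3.5,-1.2,0,0,0.3],[-3.5,-1.2,0,0,0.3]]' 
python3 - <<'E'
from h import *
s=status.observe(); print(s["position"],s["tool_rot"],s["force"],s["finger_force"])
T=toolT(); im=grab_frame("wrist"); cv2.imwrite("pics/w2.png",im)
print(wfit(T,"stand",(.449,-.022))); print(wfit(T,"jar",T[:2,3],T[2,3]-.05))
E
```

```text
clock: 5.08
position: [0.5431, 0.2473, 0.167]
tool_rot: [3.138, -0.002, 1.572]
force: [2.0, -1.1, -2.5]
grip_width: 0.0576
finger_force: 43.8
clock: 5.7
position: [0.47, 0.0336, 0.1659]
tool_rot: [3.141, 0.001, 1.566]
force: [0.7, 0.4, -2.2]
grip_width: 0.0581
finger_force: 43.8
[0.46999427 0.0336172  0.16585549] [3.14051111e+00 1.01721670e-03 1.56569237e+00] [ 0.66030098  0.36546043 -2.15173012] 43.792658150196075Traceback (most recent call last):
  File "<stdin>", line 4, in <module>
  File "h.py", line 30, in wfit
    b=np.array([u.min(),v.min(),u.max()+1,v.max()+1])-.5
                ~~~~~^^
    return umr_minimum(a, axis, None, out, keepdims, initial, where)
ValueError: zero-size array to reduction operation minimum which has no identity
```

View pics/w2.png

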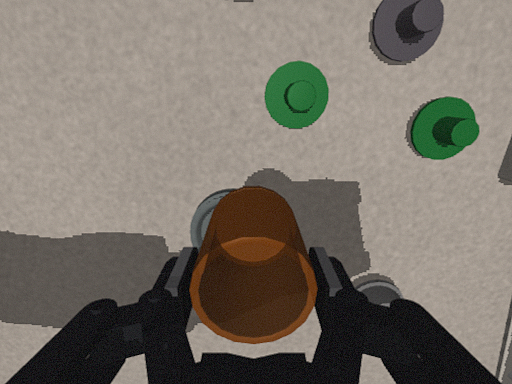

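The jar is upright in the jaws, its rim around (253,290), with the stand partly hidden behind it at (210,225). Measuring its offset in the hand.

```bash
python3 - <<'E'
from h import *
T=toolT(); im=grab_frame("wrist")
r=wfit(T,"jar",T[:2,3],T[2,3]-.0526); print(T[:3,3],r)
E
```

```text
[0.47134108 0.03710496 0.16559135] (array([0.4704, 0.0361]), array([-1.5, -1.6,  1.5,  2.3]), 0.98, array([189.5, 185.5, 317.5, 343.5]))
```

```bash
python3 -m creep '[[-0.6,-0.2,0,0,0.3],[-0.97,-0.35,0,0,0.3],[-0.97,-0.35,0.5,0,0.3],[-0.97,-0.35,1.2,0,0.3],[-0.97,-0.35,1.3,0,0.3]]' 
python3 -m creep '[[0,0,0.1,0,0.3],[0,0,0.2,0,0.3],[0,0,0.3,0,0.3],[0,0,0.35,0,0.3],[0,0,0.35,0,0.3]]'
```

```text
clock: 6.52
position: [0.449, -0.0202, 0.0848]
tool_rot: [-3.138, -0.0, 1.572]
force: [-0.5, 0.6, -1.4]
grip_width: 0.0578
finger_force: 44.7
clock: 7.15
position: [0.4498, -0.021, 0.0653]
tool_rot: [-3.141, 0.0, 1.571]
force: [0.1, 0.0, -3.0]
grip_width: 0.0576
finger_force: 44.7
```

```bash
python3 -m creep '[[0,0,0.02,0,0.3],[0,0,0.04,0,0.3],[0,0,0.06,0,0.3]]'
```

```text
clock: 7.52
position: [0.4497, -0.0211, 0.0634]
tool_rot: [3.141, 0.0, 1.57]
force: [-16.0, 1.2, 64.7]
grip_width: 0.0577
finger_force: 51.5
```

```bash
python3 - <<'E'
from h import *
T=toolT(); cv2.imwrite("pics/s1.png",cv2.resize(grab_frame("side")[150:270,130:300],None,fx=4,fy=4))
E
```

```text
(no output)
```

View pics/s1.png

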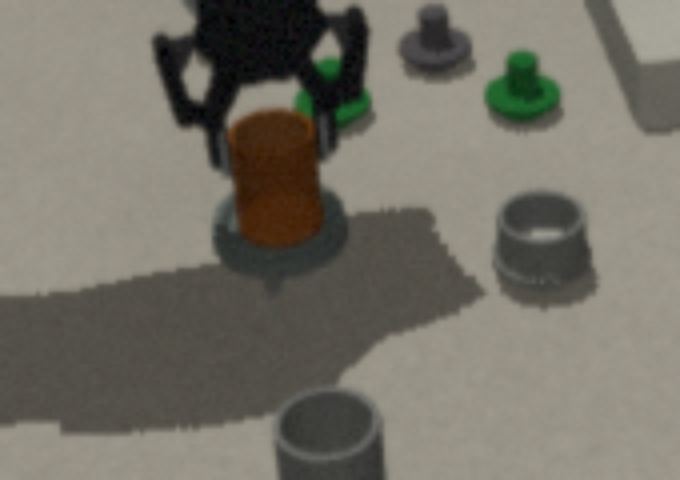

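The jar stands in the stand's recess, centred and upright. Easing the load off, then releasing.

```bash
python3 -m creep '[[0,0,-0.02,0,0.3],[0,0,-0.02,0,0.5],[0,0,-0.02,0,1],[0,0,-0.02,0,1],[0,0,-0.02,0,1]]' 
python3 -m creep '[[0,0,0,0,1],[0,0,-0.5,0,1],[0,0,-1.3,0,1],[-0.5,0,-2,0,1],[-1.2,0,-2.6,0,1]]'
python3 -m creep '[[0,0,0,0,1],[0,0,0,0,1]]'
python3 - <<'E'
from h import *
T=toolT(); im=grab_frame("wrist"); cv2.imwrite("pics/w3.png",im); print(T[:3,3])
print("jar",wfit(T,"jar",(.449,-.022),.012)); print("stand",wfit(T,"stand",(.449,-.022))); print("head",wfit(T,"head",(.608,-.111)));print(wfit(T,"cap",(.6,.173)))
E
```

```text
clock: 8.2
position: [0.4498, -0.021, 0.0629]
tool_rot: [3.142, 0.0, 1.571]
force: [-1.1, 0.1, -0.4]
grip_width: 0.0853
finger_force: 0.0
clock: 8.82
position: [0.4499, -0.0932, 0.2207]
tool_rot: [3.14, -0.0, 1.573]
force: [0.2, 0.2, -0.0]
grip_width: 0.0859
finger_force: 0.0
clock: 9.07
position: [0.4496, -0.0926, 0.2185]
tool_rot: [-3.141, -0.0, 1.571]
force: [0.5, 1.3, 0.3]
grip_width: 0.0851
finger_force: 0.0
[ 0.44957028 -0.09262921  0.21848771]
jar (array([ 0.4493, -0.0224]), array([-1.5,  0.2,  1.5, -0.1]), 0.92, array([221.5,  73.5, 286.5, 144.5]))Traceback (most recent call last):
  File "<stdin>", line 3, in <module>
  File "h.py", line 30, in wfit
    b=np.array([u.min(),v.min(),u.max()+1,v.max()+1])-.5
                ~~~~~^^
    return umr_minimum(a, axis, None, out, keepdims, initial, where)
ValueError: zero-size array to reduction operation minimum which has no identity
```

View pics/w3.png

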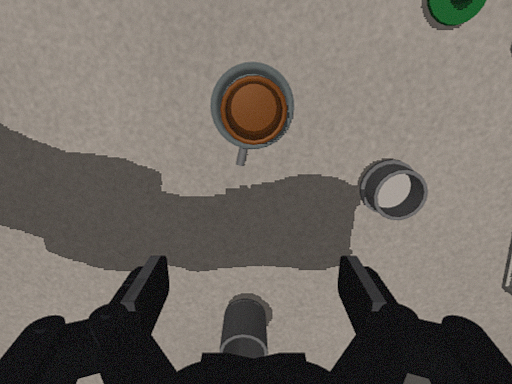

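The jar's rim is at (254,110) inside the stand's ring (252,105), the head at (393,189), the tall funnel at (244,330).

```bash
python3 - <<'E'
from h import *
T=toolT(); im=grab_frame("wrist")
print("head",wfit(T,"head",(.608,-.111)))
b=np.array([210.5,61.5,294.5,149.5])
def f(p): q=wproj(T,pts("stand",*p)); return np.r_[q.min(0),q.max(0)]-b
s=least_squares(f,(.449,-.022)); print("stand",s.x,s.fun)
# jar rim circles alone
for z in (.084,.087,.09):
    q=wproj(T,np.c_[.4493+.029*np.cos(A),-.0224+.029*np.sin(A),0*A+z]); print(z,q.min(0),q.max(0))
E
```

```text
head (array([ 0.6063, -0.1114]), array([-0.4, -0.6,  0.4,  0.6]), 0.65, array([359.5, 159.5, 428.5, 220.5]))
stand [ 0.44747194 -0.02245207] [-1.17288636 -0.92507183  1.17503242  1.23197069]
0.084 [220.82914847  74.5830581 ] [288.04918455 144.50744281]
0.087 [220.46594782  74.35218663] [288.43595833 145.04466465]
0.09 [220.09454322  74.11590855] [288.83145193 145.59356176]
```

```bash
python3 -m creep '[[-0.1,0.9,0,0,1],[-0.2,1.8,0,0,1],[-0.3,2.62,0.3,0,1],[-0.3,2.62,1.2,0,1],[-0.3,2.62,1.64,0,1]]' 
python3 -m creep '[[0,0,0.5,0,1],[0,0,1.1,0,1],[0,0,1.4,0,1],[0,0,1.42,0,1]]'
```

```text
clock: 9.95
position: [0.6059, -0.1102, 0.117]
tool_rot: [-3.138, -0.001, 1.572]
force: [0.0, 0.2, 1.4]
grip_width: 0.0853
finger_force: 0.0
clock: 10.45
position: [0.6064, -0.1107, 0.0343]
tool_rot: [-3.14, -0.0, 1.571]
force: [-0.1, 0.8, -0.3]
grip_width: 0.0856
finger_force: 0.0
```

```bash
python3 -m creep '[[0,0,0,0,0.5],[0,0,0,0,0.3],[0,0,0,0,0.3],[0,0,0,0,0.3]]' 40
python3 -m creep '[[0,0,-0.3,0,0.3],[0,0,-0.9,0,0.3],[0,0,-1.8,0,0.3],[0,0,-2.4,0,0.3],[0,0,-2.4,0,0.3]]' 
python3 - <<'E'
from h import *
T=toolT(); im=grab_frame("wrist"); cv2.imwrite("pics/w4.png",im); print(T[:3,3])
print("head",wfit(T,"head",T[:2,3],T[2,3]-.034)); print("jar",wfit(T,"jar",(.449,-.022),.012)); 
E
```

```text
clock: 10.95
position: [0.6078, -0.1111, 0.037]
tool_rot: [3.139, 0.0, 1.571]
force: [-2.1, 0.6, 8.8]
grip_width: 0.0571
finger_force: 40.8
clock: 11.58
position: [0.6084, -0.1113, 0.1836]
tool_rot: [3.136, 0.001, 1.57]
force: [0.6, -0.3, -3.3]
grip_width: 0.0571
finger_force: 43.6
[ 0.60844323 -0.11129227  0.18364463]
head (array([ 0.6073, -0.1105]), array([-3.3, -1.1,  3.5,  4.3]), 0.9, array([193.5, 192.5, 312.5, 328.5]))
jar (array([ 0.4492, -0.023 ]), array([ 0. , -0.8,  0. ,  1.1]), 0.78, array([ -0.5,  42.5, 117.5, 126.5]))
```

View pics/w4.png

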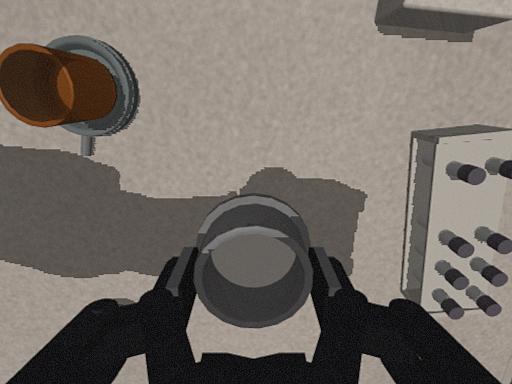

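The head is held upright at (253,265) between the fingers; the jar stands at left (65,87).

```bash
python3 -m creep '[[0.5,-0.8,0,0,0.3],[1,-1.7,0,0,0.3],[1.475,-2.63,0,0,0.3],[1.475,-2.63,0,0,0.3],[1.475,-2.63,0,0,0.3]]' 
python3 -m creep '[[0,0,0,0,0.3],[0,0,0.5,0,0.3],[0,0,0.9,0,0.3],[0,0,0.9,0,0.3],[0,0,0.9,0,0.3]]' 
python3 - <<'E'
from h import *
print(status.observe()["position"])
T=toolT(); im=grab_frame("wrist"); cv2.imwrite("pics/w5.png",im); print(T[:3,3])
print("head",wfit(T,"head",T[:2,3],T[2,3]-.037))
cv2.imwrite("pics/s2.png",cv2.resize(grab_frame("side")[130:250,130:300],None,fx=4,fy=4))
E
```

```text
clock: 12.35
position: [0.4494, -0.0225, 0.1791]
tool_rot: [-3.141, 0.0, 1.571]
force: [0.1, 0.2, -1.9]
grip_width: 0.0575
finger_force: 43.8
clock: 12.98
position: [0.4497, -0.0227, 0.1258]
tool_rot: [3.141, 0.0, 1.57]
force: [-0.2, -0.8, -1.9]
grip_width: 0.057
finger_force: 43.9
[ 0.4497003  -0.02272253  0.12579634]
[ 0.4497003  -0.02272253  0.12579634]
head (array([ 0.4488, -0.023 ]), array([-1.5, -1. ,  1.5,  2.3]), 0.8, array([193.5, 192.5, 313.5, 327.5]))
```

View pics/s2.png

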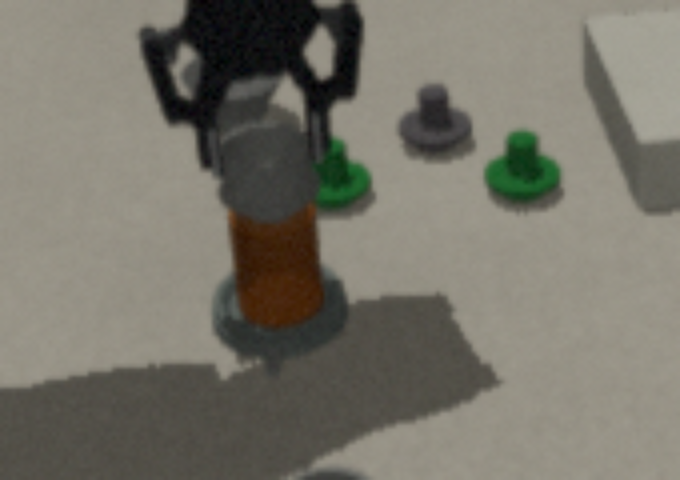

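The head hangs centred over the jar's mouth; lowering it.

```bash
python3 -m creep '[[0,0,0.07,0,0.3],[0,0,0.14,0,0.3],[0,0,0.2,0,0.3],[0,0,0.25,0,0.3],[0,0,0.25,0,0.3]]'
```

```text
clock: 13.75
position: [0.449, -0.0225, 0.11]
tool_rot: [-3.141, 0.0, 1.571]
force: [-0.3, 0.3, -2.5]
grip_width: 0.057
finger_force: 43.9
```

```bash
python3 -m creep '[[0,0,0.013,0,0.3],[0,0,0.026,0,0.3],[0,0,0.026,0,0.3]]'
```

```text
clock: 14.12
position: [0.4493, -0.0225, 0.109]
tool_rot: [3.141, 0.0, 1.571]
force: [-2.0, -0.2, 4.1]
grip_width: 0.0576
finger_force: 44.5
```

```bash
python3 -m creep '[[0,0,0,0,0.4],[0,0,0,0,0.7],[0,0,0,0,1],[0,0,0,0,1],[0,0,0,0,1]]' 
python3 -m creep '[[0,0,-0.4,0,1],[0,0,-1,0,1],[0,0,-1.5,0,1],[-0.8,0,-1.7,0,1],[-1.7,0,-1.7,0,1]]'
python3 -m creep '[[0,0,0,0,1],[0,0,0,0,1]]'
python3 - <<'E'
from h import *
T=toolT(); im=grab_frame("wrist"); cv2.imwrite("pics/w6.png",im); print(T[:3,3])
print("head",wfit(T,"head",(.449,-.0225),.072)); print("jar",wfit(T,"jar",(.449,-.0225),.012));print("tf",wfit(T,"tall_funnel",(.438,-.297)));
E
```

```text
clock: 14.75
position: [0.4492, -0.0225, 0.1087]
tool_rot: [3.142, 0.0, 1.571]
force: [0.2, 0.9, 0.3]
grip_width: 0.0854
finger_force: 0.0
clock: 15.38
position: [0.4498, -0.1254, 0.2119]
tool_rot: [3.139, 0.0, 1.573]
force: [0.9, 0.4, -0.1]
grip_width: 0.0855
finger_force: 0.0
clock: 15.62
position: [0.4491, -0.1242, 0.2106]
tool_rot: [-3.141, -0.0, 1.571]
force: [-0.3, -0.7, 0.1]
grip_width: 0.085
finger_force: 0.0
[ 0.44908448 -0.12423378  0.21062284]
head (array([ 0.4487, -0.024 ]), array([ 0.1, -0.7, -0.1,  1.4]), 0.9, array([211.5,  20.5, 296.5, 113.5]))
jar None
tf (array([ 0.4379, -0.2984]), array([-0.5, -1.3,  0.5,  1.4]), 0.93, array([218.5, 282.5, 269.5, 356.5]))
```

View pics/w6.png

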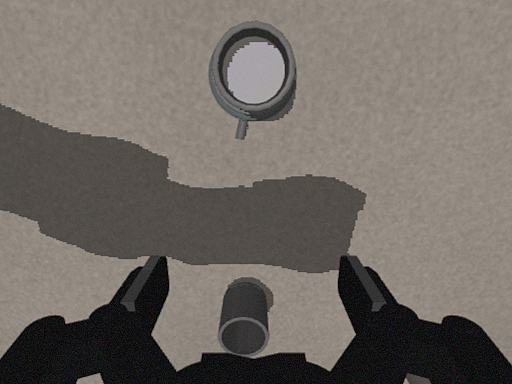

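The head is seated on the jar, its cup at (255,70); the funnel stands at (244,318).

```bash
python3 -m creep '[[-0.9,-0.1,0,0,1],[-1.7,-0.18,0,0,1],[-2.3,-0.18,0,0,1],[-2.3,-0.18,0,0,1],[-2.3,-0.18,0,0,1]]' 
python3 - <<'E'
from h import *
T=toolT(); im=grab_frame("wrist"); print(T[:3,3])
print("tf",wfit(T,"tall_funnel",(.438,-.297)));
E
```

```text
clock: 16.45
position: [0.4386, -0.2615, 0.2106]
tool_rot: [-3.141, -0.001, 1.572]
force: [0.6, 0.2, -0.9]
grip_width: 0.0851
finger_force: 0.0
[ 0.43858315 -0.26145825  0.21058376]
tf (array([ 0.4375, -0.298 ]), array([-0.5, -0.2,  0.5,  0.2]), 0.59, array([223.5, 178.5, 282.5, 251.5]))
```

```bash
python3 -m creep '[[-0.6,0,0,0,1],[-0.6,0,0.6,0,1],[-0.6,0,1.4,0,1],[-0.6,0,1.67,0,1],[-0.6,0,1.67,0,1]]' 
python3 -m creep '[[0,0,0.6,0,1],[0,0,1,0,1],[0,0,1,0,1],[0,0,1,0,1]]'
python3 -m creep '[[0,0,0,0,0.5],[0,0,0,0,0.3],[0,0,0,0,0.3],[0,0,0,0,0.3]]' 40
```

```text
clock: 17.18
position: [0.4385, -0.298, 0.1105]
tool_rot: [-3.141, -0.001, 1.572]
force: [0.4, 1.3, 0.0]
grip_width: 0.0851
finger_force: 0.0
clock: 17.68
position: [0.4393, -0.299, 0.0523]
tool_rot: [3.14, 0.001, 1.571]
force: [-0.5, 0.4, 0.3]
grip_width: 0.0853
finger_force: 0.0
clock: 18.18
position: [0.4387, -0.2989, 0.0516]
tool_rot: [3.14, 0.001, 1.57]
force: [-2.6, 0.5, 14.5]
grip_width: 0.0566
finger_force: 39.5
```

```bash
python3 -m creep '[[0,0,-0.3,0,0.3],[0,0,-1.0,0,0.3],[0,0,-1.9,0,0.3],[0,0,-2.8,0,0.3],[0,0,-2.8,0,0.3]]' 
python3 - <<'E'
from h import *
T=toolT(); im=grab_frame("wrist"); cv2.imwrite("pics/w7.png",im); print(T[:3,3],status.observe()["force"])
print("tf",wfit(T,"tall_funnel",T[:2,3],T[2,3]-.052));
E
```

```text
clock: 18.8
position: [0.4397, -0.2994, 0.2233]
tool_rot: [3.135, 0.003, 1.57]
force: [0.3, -0.3, -2.5]
grip_width: 0.0562
finger_force: 43.9
[ 0.43974376 -0.29941161  0.22326439] [-0.71658834  0.29787225 -3.21569565]
tf (array([ 0.4387, -0.2992]), array([-2.4, -1.2,  2.5,  2.2]), 0.92, array([187.5, 190.5, 319.5, 351.5]))
```

View pics/w7.png

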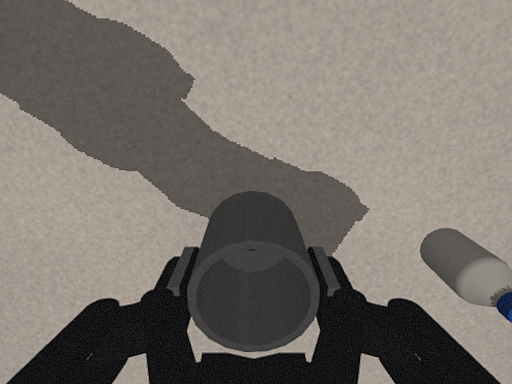

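The funnel is held upright and centred at (254,295); the bottle at (465,265) is clear.

```bash
python3 -m creep '[[0.9,0,0,0,0.3],[1.8,0.1,0,0,0.3],[2.7,0.15,0,0,0.3],[3.6,0.185,0,0,0.3],[4.2,0.185,0,0,0.3]]' 
python3 -m creep '[[0.395,0,0,0,0.3],[0.395,0,0,0,0.3],[0.395,0,0.4,0,0.3],[0.395,0,0.65,0,0.3],[0.395,0,0.65,0,0.3]]'
python3 - <<'E'
from h import *
cv2.imwrite("pics/s3.png",cv2.resize(grab_frame("side")[80:230,130:300],None,fx=4,fy=4))
print(status.observe()["position"])
E
```

```text
clock: 19.52
position: [0.4486, -0.0441, 0.2176]
tool_rot: [-3.139, -0.0, 1.573]
force: [0.9, -1.0, -2.1]
grip_width: 0.0563
finger_force: 43.9
clock: 20.15
position: [0.4485, -0.0236, 0.1783]
tool_rot: [-3.138, 0.0, 1.57]
force: [0.2, -0.1, -1.6]
grip_width: 0.0568
finger_force: 43.8
[ 0.44901137 -0.02342625  0.17910481]
```

View pics/s3.png

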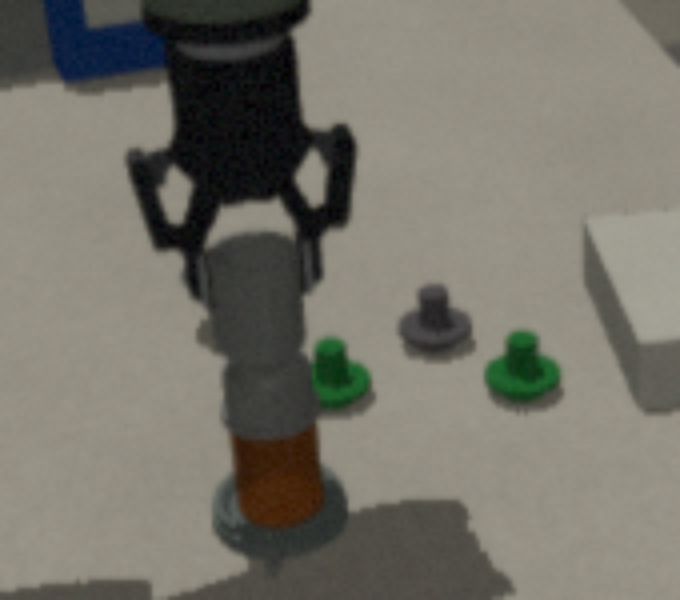

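The funnel is aligned just above the head's cup; lowering it.

```bash
python3 -m creep '[[0.01,0,0.07,0,0.3],[0.01,0,0.14,0,0.3],[0.01,0,0.21,0,0.3],[0.01,0,0.28,0,0.3],[0.01,0,0.28,0,0.3]]'
```

```text
clock: 20.82
position: [0.4493, -0.0222, 0.1624]
tool_rot: [-3.141, 0.0, 1.571]
force: [0.2, -0.2, -1.8]
grip_width: 0.0564
finger_force: 43.8
```

```bash
python3 -m creep '[[0,0,0.02,0,0.3],[0,0,0.04,0,0.3],[0,0,0.04,0,0.3]]'
```

```text
clock: 21.2
position: [0.4495, -0.0222, 0.1603]
tool_rot: [-3.142, -0.0, 1.571]
force: [0.5, 0.7, -1.9]
grip_width: 0.0564
finger_force: 43.8
```

```bash
python3 -m creep '[[0,0,0.012,0,0.3],[0,0,0.024,0,0.3],[0,0,0.024,0,0.3]]'
```

```text
clock: 21.58
position: [0.4495, -0.0222, 0.1589]
tool_rot: [-3.142, -0.0, 1.571]
force: [0.5, -0.6, 1.2]
grip_width: 0.056
finger_force: 44.0
```

```bash
python3 -m creep '[[0,0,0,0,0.4],[0,0,0,0,0.7],[0,0,0,0,1],[0,0,0,0,1],[0,0,0,0,1]]' 
python3 -m creep '[[0,0,-0.4,0,1],[0,0,-1,0,1],[0,0,-1.8,0,1],[-0.8,0,-1.8,0,1],[-1.7,0,-1.8,0,1]]'
python3 -m creep '[[0,0,0,0,1],[0,0,0,0,1]]'
python3 - <<'E'
from h import *
T=toolT(); im=grab_frame("wrist"); cv2.imwrite("pics/w8.png",im); print(T[:3,3])
print("tf",wfit(T,"tall_funnel",(.449,-.0225),.107)); print("jar",wfit(T,"jar",(.449,-.0225),.012))
cv2.imwrite("pics/s4.png",np.hstack([cv2.resize(grab_frame("side")[120:230,150:250],(400,440)),cv2.resize(grab_frame("scene")[100:210,165:265],(400,440))]))
print([silh["extent"] for silh in search_frame("side","tall_funnel")], (proj("side",pts("tall_funnel",.449,-.0225,.107)).min(0)/[512,384]),(proj("side",pts("tall_funnel",.449,-.0225,.107)).max(0)/[512,384]))
E
```

```text
clock: 22.2
position: [0.4495, -0.0222, 0.1589]
tool_rot: [-3.142, -0.0, 1.571]
force: [0.3, 0.7, -0.4]
grip_width: 0.0857
finger_force: 0.0
clock: 22.82
position: [0.4497, -0.125, 0.2676]
tool_rot: [3.14, 0.0, 1.573]
force: [1.4, -0.3, -0.3]
grip_width: 0.0852
finger_force: 0.0
clock: 23.08
position: [0.4494, -0.1239, 0.2668]
tool_rot: [-3.141, -0.0, 1.571]
force: [0.8, -0.0, -1.0]
grip_width: 0.0855
finger_force: 0.0
[ 0.4494377  -0.12389694  0.26680399]
tf (array([ 0.4483, -0.0228]), array([-0.7, -0.5,  0.7,  0.8]), 0.9, array([209.5,  15.5, 296.5, 110.5]))
jar None
[[0.3553, 0.3794, 0.4064, 0.4604]] [0.35422676 0.37318677] [0.40380656 0.46721905]
```

View pics/s4.png

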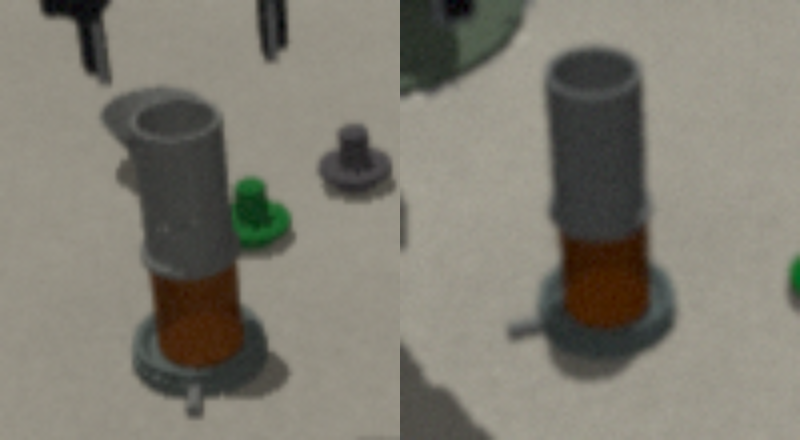

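The funnel sits on the head with no gap, and the tower is straight in both views. Now the grey cap.

```bash
python3 -m creep '[[0.7,0.6,0,0,1],[1.5,1.2,0,0,1],[2.2,1.8,0,0,1],[3.0,2.3,0,0,1],[3.7,2.52,0,0,1]]' 
python3 -m creep '[[0,0,0.6,0,1],[0,0,1.2,0,1],[0,0,1.2,0,1],[0,0,1.2,0,1]]'
python3 - <<'E'
from h import *
T=toolT(); im=grab_frame("wrist"); print(T[:3,3])
r=wfit(T,"cap",(.6006,.1732)); print(r); b=r[3].astype(int); print(im[b[1]:b[3],b[0]:b[2]].mean((0,1)))
E
```

```text
clock: 24.0
position: [0.6016, 0.1002, 0.2664]
tool_rot: [-3.141, -0.0, 1.572]
force: [0.6, -0.5, 0.1]
grip_width: 0.0856
finger_force: 0.0
clock: 24.5
position: [0.6012, 0.098, 0.1962]
tool_rot: [3.14, -0.0, 1.571]
force: [0.9, 0.3, 0.1]
grip_width: 0.0853
finger_force: 0.0
[0.60124664 0.09798222 0.19623863]
(array([0.6009, 0.1725]), array([-1. , -0.3,  1. ,  0.4]), 0.71, array([225.5,  72.5, 281.5, 132.5]))
[ 95.96904762  94.3172619  100.03392857]
```

Grey, and where it should be. Cap at (0.601, 0.173).

```bash
python3 -m creep '[[0.7,0,0.2,0,1],[1.24,0,0.5,0,1],[1.24,0,1.2,0,1],[1.24,0,1.6,0,1],[1.24,0,1.6,0,1]]' 
python3 -m creep '[[0,0,0.5,0,1],[0,0,1.0,0,1],[0,0,1.1,0,1],[0,0,1.1,0,1]]'
```

```text
clock: 25.22
position: [0.6004, 0.1721, 0.0985]
tool_rot: [-3.14, 0.0, 1.571]
force: [-0.4, 0.0, -0.4]
grip_width: 0.0854
finger_force: 0.0
clock: 25.72
position: [0.6015, 0.1724, 0.0344]
tool_rot: [3.14, -0.0, 1.571]
force: [-0.1, 0.1, 0.1]
grip_width: 0.0856
finger_force: 0.0
```

```bash
python3 -m creep '[[0,0,0.03,0,0.6],[0,0,0.03,0,0.3],[0,0,0.03,0,0.1],[0,0,0.03,0,0],[0,0,0.03,0,0]]' 25
python3 -m creep '[[0,0,0,0,0],[0,0,0,0,0],[0,0,0,0,0]]' 25
```

```text
clock: 26.35
position: [0.6009, 0.1722, 0.0315]
tool_rot: [3.141, -0.0, 1.571]
force: [-1.9, -0.1, 4.4]
grip_width: 0.0231
finger_force: 24.3
clock: 26.72
position: [0.6009, 0.1723, 0.0315]
tool_rot: [3.141, -0.0, 1.571]
force: [-1.1, -0.4, 5.2]
grip_width: 0.0234
finger_force: 24.3
```

```bash
python3 -m creep '[[0,0,-0.3,0,0],[0,0,-1,0,0],[0,0,-1.9,0,0],[0,0,-2.8,0,0],[0,0,-3.7,0,0]]' 
python3 -m creep '[[0,0,0,0,0],[0,0,0,0,0]]'
python3 - <<'E'
from h import *
T=toolT(); im=grab_frame("wrist"); cv2.imwrite("pics/w9.png",im); print(T[:3,3],status.observe()["tool_rot"])
D=silhouettes("wrist","cap"); print([(d["p"],(np.array(d["extent"])*[512,384,512,384]).round()) for d in D][:3])
print("cap",wfit(T,"cap",T[:2,3],T[2,3]-.0315))
print("tf",wfit(T,"tall_funnel",(.449,-.0225),.107))
E
```

```text
clock: 27.35
position: [0.6004, 0.172, 0.2563]
tool_rot: [3.141, -0.0, 1.571]
force: [0.1, 0.8, -0.8]
grip_width: 0.0228
finger_force: 24.7
clock: 27.6
position: [0.6004, 0.172, 0.2535]
tool_rot: [3.141, -0.0, 1.571]
force: [0.3, 1.2, -0.7]
grip_width: 0.023
finger_force: 24.7
[0.60037208 0.17203666 0.25345121] [-3.14058529e+00  3.66032285e-04  1.57075654e+00]
[(0.92, array([202., 198., 302., 303.])), (0.71, array([164., 182., 209., 227.]))]
cap (array([0.5993, 0.1734]), array([-1.5, -1.3,  1.5,  2. ]), 0.92, array([202.5, 198.5, 303.5, 300.5]))
tf (array([0.5974, 0.1311]), array([ 10.3,   2.4, -16.2,  -5. ]), 0.62, array([202.5, 198.5, 304.5, 301.5]))
```

View pics/w9.png

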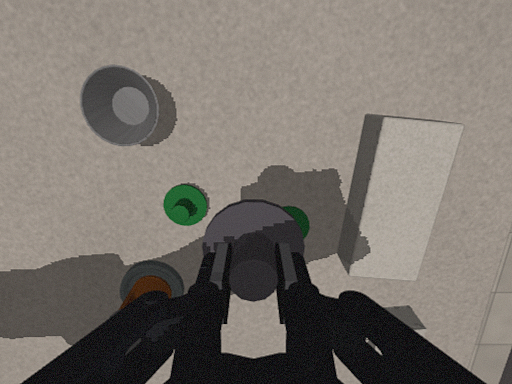

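The cap is held level at (253,245), the wrong green ones remain on the bench. Carrying it to the tower.

```bash
python3 -m creep '[[-0.8,-0.6,0,0,0],[-1.6,-1.2,0,0,0],[-2.4,-1.8,0,0,0],[-3.0,-2.3,0,0,0],[-3.26,-2.52,0,0,0]]' 
python3 -m creep '[[0,0,0,0,0],[0,0,0,0,0],[0,0,0.2,0,0],[0,0,0.4,0,0],[0,0,0.4,0,0]]'
python3 - <<'E'
from h import *
print(status.observe()["position"])
T=toolT(); im=grab_frame("wrist"); print("cap",wfit(T,"cap",T[:2,3],T[2,3]-.0315))
g=grab_frame("scene"); s=grab_frame("side")
for n in("scene","side"):
    for o,x,z in(("cap",T[:3,3],T[2,3]-.0315),("tall_funnel",(.4492,-.0225),.107)):
        q=proj(n,pts(o,x[0],x[1],z)); print(n,o,q.min(0).round(1),q.max(0).round(1),[(np.array(d["extent"])*[512,384,512,384]).round(1) for d in search_frame(n,o)])
E
```

```text
clock: 28.42
position: [0.448, -0.0252, 0.2529]
tool_rot: [-3.141, 0.0, 1.569]
force: [0.2, -0.2, -0.1]
grip_width: 0.0229
finger_force: 24.8
clock: 29.05
position: [0.449, -0.0232, 0.2278]
tool_rot: [-3.139, 0.0, 1.571]
force: [-0.6, 0.4, -0.1]
grip_width: 0.0229
finger_force: 24.8
[ 0.44899188 -0.02316271  0.22780977]
cap (array([ 0.4478, -0.0218]), array([-1.5, -1.3,  1.5,  2. ]), 0.78, array([202.5, 198.5, 303.5, 300.5]))
scene cap [198.1  93. ] [223.6 117.9] [array([259.5, 155.8, 282.8, 175.9]), array([197. ,  97.4, 224.9, 115.6])]
scene tall_funnel [199.3 111. ] [225.  149.7] [array([205.6, 114. , 228.1, 148.4])]
side cap [180.2 126.4] [204. 149.] [array([250. , 165.7, 271.3, 182.2]), array([187.3, 124.7, 206.4, 147.2]), array([210.5, 164.7, 221.3, 179.8])]
side tall_funnel [181.4 143.3] [206.8 179.4] [array([182.3, 148.9, 210. , 177.6])]
```

```bash
python3 -m creep '[[0,0,0.07,0,0],[0,0,0.14,0,0],[0,0,0.21,0,0],[0,0,0.28,0,0],[0,0,0.28,0,0]]'
python3 -m creep '[[0,0,0.02,0,0],[0,0,0.04,0,0],[0,0,0.04,0,0]]'
```

```text
clock: 30.08
position: [0.4493, -0.0234, 0.2119]
tool_rot: [-3.141, 0.0, 1.571]
force: [-0.2, -0.4, -0.0]
grip_width: 0.0233
finger_force: 24.8
clock: 30.45
position: [0.4495, -0.0234, 0.2099]
tool_rot: [-3.142, 0.0, 1.571]
force: [0.3, 0.1, -0.2]
grip_width: 0.023
finger_force: 24.8
```

```bash
python3 -m creep '[[0,0,0.02,0,0],[0,0,0.035,0,0],[0,0,0.035,0,0]]'; python3 -m creep '[[0,0,0.01,0,0],[0,0,0.02,0,0],[0,0,0.02,0,0]]'
```

```text
clock: 30.82
position: [0.4495, -0.0234, 0.2077]
tool_rot: [-3.141, -0.0, 1.571]
force: [-0.9, 0.2, -0.8]
grip_width: 0.0229
finger_force: 24.8
clock: 31.2
position: [0.4495, -0.0234, 0.2066]
tool_rot: [-3.142, 0.0, 1.571]
force: [0.6, 0.3, -1.1]
grip_width: 0.0232
finger_force: 24.9
```

```bash
python3 -m creep '[[0,0,0.01,0,0],[0,0,0.02,0,0],[0,0,0.02,0,0]]'
```

```text
clock: 31.58
position: [0.4501, -0.0234, 0.2063]
tool_rot: [3.14, -0.0, 1.571]
force: [-3.6, 0.6, 19.5]
grip_width: 0.0231
finger_force: 26.7
```

```bash
python3 -m creep '[[0,0,-0.012,0,0],[0,0,-0.012,0,0.15],[0,0,-0.012,0,0.5],[0,0,-0.012,0,1],[0,0,-0.012,0,1]]'
python3 -m creep '[[0,0,0,0,1],[0,0,-0.4,0,1],[0,0,-1,0,1],[0,0,-1,0,1],[-0.8,0,-1,0,1]]'
python3 -m creep '[[-0.8,0,0,0,1],[-0.8,0,0,0,1],[-0.8,0,0,0,1]]'
python3 - <<'E'
from h import *
T=toolT(); im=grab_frame("wrist"); print(T[:3,3]); print("cap",wfit(T,"cap",(.449,-.0225),.175))
print("short",wfit(T,"short_funnel",(.455,.243)))
cv2.imwrite("pics/s5.png",np.hstack([cv2.resize(grab_frame("side")[100:230,150:250],(400,520)),cv2.resize(grab_frame("scene")[80:210,165:265],(400,520))]))
for n in("side","scene"):
    for o,z in(("cap",.175),("tall_funnel",.107)):
        q=proj(n,pts(o,.4492,-.0225,z)); print(n,o,q.min(0).round(1),q.max(0).round(1),[(np.array(d["extent"])*[512,384,512,384]).round(1) for d in search_frame(n,o)])
E
```

```text
clock: 32.2
position: [0.4494, -0.0234, 0.206]
tool_rot: [-3.141, -0.0, 1.571]
force: [0.3, -0.1, -0.5]
grip_width: 0.0763
finger_force: 0.0
clock: 32.83
position: [0.4499, -0.0697, 0.266]
tool_rot: [3.141, -0.001, 1.576]
force: [-0.3, -0.4, -0.2]
grip_width: 0.0855
finger_force: 0.0
clock: 33.2
position: [0.4493, -0.1191, 0.2656]
tool_rot: [-3.141, -0.0, 1.571]
force: [-0.3, 0.0, -0.3]
grip_width: 0.0853
finger_force: 0.0
[ 0.44929276 -0.11909478  0.26555084]
cap (array([ 0.4488, -0.0233]), array([-0.6, -0.3,  0.6,  0.4]), 0.92, array([209.5,  22.5, 298.5, 119.5]))
short None
side cap [181.2 134.1] [204.7 156.4] [array([326.9, 245.7, 363.9, 306.7]), array([252. , 164.7, 271.4, 180.1]), array([187.7, 135. , 205.2, 151.5]), array([210.3, 163.5, 224.2, 180.8])]
side tall_funnel [181.4 143.3] [206.8 179.4] [array([182.6, 154.1, 208.5, 176.8])]
scene cap [199.1 101.4] [224.2 125.9] [array([283.5, 189.9, 311.4, 208.6]), array([263. , 157. , 284.8, 175.1]), array([197.1, 101.5, 223.1, 124.6]), array([203.7, 143.7, 226.6, 160.6])]
scene tall_funnel [199.3 111. ] [225.  149.7] [array([202.1, 120.8, 225.9, 148. ]), array([202.5, 144. , 225.8, 160.8])]
```

```bash
python3 -c "
from workcell import bot
print(bot.job_done())"
```

```text
the job is handed in; nothing more can be done
None
```

I assembled the vacuum filter on its stand in order (jar, head, tall funnel, grey cap) and handed it in at about 33 s; each part met resistance at its seated height, though I confirmed the cap's final seat by measurement only, having no picture views left, and the hand-in returned no verdict.

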